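# Size a lacquered ring on the stepped spindle gauge and sort it

## Task

Take the gold ring from the cork pad and slide it down over the stepped spindle gauge until it truly stops square on one of the coloured cones, and press it there gently for half a second (about 6 N, never more than 14 N; the spring under the spindle just gives). Then lift it off and set it down flat, not dropped, in the tray of the same colour as the cone that stopped it. Leave the ring drying on the dark board, and the box lid, the dividers and the drive centre, where they are.

Things in the scene. Friction and masses are not known exactly. Their poses are not given: they have to be found in the camera images.
- ring_p: Turned gold-lacquered wooden ring lying flat: 46 mm outside diameter, 18 mm high; origin at the centre of its underside, z its axis. Through bore not known: either narrow (23.5 to 27 mm) or wide (29.6 to 33 mm), one ring of each kind. Either may be the one on the cork pad, which is to be sized; the other dries on the dark board and is left alone.
- ring_q: Turned gold-lacquered wooden ring lying flat: 46 mm outside diameter, 18 mm high; origin at the centre of its underside, z its axis. Through bore not known: either narrow (23.5 to 27 mm) or wide (29.6 to 33 mm), one ring of each kind. Either may be the one on the cork pad, which is to be sized; the other dries on the dark board and is left alone.
- pad: Square cork pad, 90 x 90 x 8 mm, fixed, origin at the centre of its underside; the ring to be sized lies at about its middle. Pad and board swap places.
- board: Dark wooden drying board, 90 x 90 x 8 mm, fixed, origin at the centre of its underside; the ring that must be left alone lies at about its middle.
- spindle: Upright stepped wooden spindle of the sizing gauge, in a fixed walnut block (80 x 80 mm, 30 mm high). Origin on its axis at the block's top, 30 mm above the bench; z up. Land of 34 mm diameter from 0 to 14 mm above the origin, land of 28 mm from 23 to 35 mm, land of 22 mm from 44 to 56 mm. It stands on a stiff spring: sinks about 1 mm per 10 N, to a hard stop at 3 mm.
- blue_cone (a point): On the spindle's axis at the middle of the blue cone, 18.5 mm above its origin; the cone narrows from 34 mm diameter (14 mm above the origin) to 28 mm (23 mm). The underside of a wide-bored ring stops somewhere on this cone.
- red_cone (a point): On the spindle's axis at the middle of the red cone, 39.5 mm above its origin; the cone narrows from 28 mm diameter (35 mm above the origin) to 22 mm (44 mm). The underside of a narrow-bored ring stops somewhere on this cone. A wide ring brought down off-centre can also hang up on it: raised a little and shifted 1 or 2 mm sideways it goes on down to the blue cone.
- nose (a point): Tip of the spindle, 66 mm above its origin: a blunt 8 mm point that widens to 22 mm diameter 10 mm below.
- tray_red: Open red tray 130 x 130 mm outside, 18 mm high, 4 mm walls, floor about 4 mm thick, fixed to the bench; origin at the centre of its underside. Red and blue trays swap places.
- tray_blue: Open blue tray 130 x 130 mm outside, 18 mm high, 4 mm walls, floor about 4 mm thick, fixed to the bench; origin at the centre of its underside. Red and blue trays swap places.
- lid_cap: Bystander: glossy gold-lacquered domed box lid, 56 mm diameter, 42 mm high, loose, origin at the centre of its underside.
- dividers: Bystander: brass dividers lying flat on the bench, about 125 x 55 mm, 9 mm high, loose, long along its y, origin at the middle of the underside.
- drive_centre: Bystander: steel drive centre standing in a walnut rest, 50 x 50 mm, 62 mm high in all, loose, origin at the centre of the underside.
Not all that is in view belongs to the job. Of the things shaped like the tray_red, the red one is meant. What is shaped like the ring_q but blue or pink is not meant.

How it is judged:
By the outcome, as a careful person would: the job done as asked, in the order asked, and still so for the second after the job is handed in, with the robot touching nothing.
It also fails if it takes over 69 s, if anything falls off the work surface, if the arm or the gripper's body presses on something with over 40 N, if the wrist force passes 120 N, or if a joint passes its speed limit or range.

## Robot

A 6-joint arm with a two-finger parallel gripper is mounted at the origin on the work surface. World frame = base frame: x ahead of the robot, y to its left, z up, the work surface at z = 0. Lengths are in m, angles in rad, forces in N, time in s.
With the tool pointing down it reaches from about 0.35 to 0.95 m from the base axis. Payload 17.4 kg.
Tool frame: the origin (TCP) lies on the centre line of the jaws, within the pads' length; the fingertips stand 11 mm ahead of it and the grasp point (between the pads) lies 8 mm behind it (robot.tcp_to_tips is the distance from the TCP to the fingertips, in m); z points along the fingers, y is the direction in which the jaws open and shut (so a half turn about z gives the same grasp; the last joint's range is limited). The gripper opens to 93 mm and grips with 3 to 60 N. Pads are 15 mm wide; open, the fingers measure 128 mm over their backs; the gripper's body (75 mm by 188 mm) begins 65 mm behind the grasp point.
Start: joints at [1.07, 0.116, 1.442, -0, 1.584, -0.038], TCP at [0.301, 0.604, 0.23] pointing down, gripper open.
Joint ranges: [-2.83, 2.83], [-0.83, 2.19], [0.07, 2.5], [-1.14, 4.28], [0.01, 3], [-2.97, 2.97]. Speed limits (rad/s): [1.89, 1.89, 2.22, 3.14, 3.14, 3.14].

## Interface

Orientations are given as a rotation vector (axis times angle).
In Python, from station import robot, imaging gives the robot as it stands.
- The arm moves only by the tool jog_arm, never from a script. Its argument "motion" is a list of rows, each a list of 7 numbers: the finger opening in m, from 0 to 0.093, then the shift along the tool's x, y, z in m, then the turn, a rotation vector about the tool's x, y, z in degrees. A call has 1 to 5 rows; each row shifts and turns the commanded pose from where the row before left it, along the tool's axes as they then stand; what a row does not reach is not made up. A row lasts 1/8 s, in which the tool goes at most 62.5 mm and 10.7 degrees, less where a joint would pass 70% of its speed; a pose out of reach is approached as far as the arm can. A call with a gripper value outside its range is refused whole. The fingers move at their own pace and stop on an object; "force" is the grip in N (left out, the last holds). Time passes only in rows, so rows that do not move let the fingers close. It gives the time, the measured TCP pose, the force and the opening at its end, in the units of the state.
- robot.get_state(): the state, without advancing time (a new reading comes with each control period).
- imaging.capture(name): name is "scene" or "top" or "wrist"; returns a dict with "frame" (400x640x3 uint8, red, green, blue), "z_map" (400x640 float32, m along the optical axis (not along the pixel's ray), 0 where there is no reading), "K" (3x3 intrinsics, pixels), "R" (3x3) and "t" (3): a world point X has camera coordinates R X + t. Camera axes: x right, y down, z forward; pixel columns grow to the right and rows downward; lengths in m; the calibration is good to about 2 mm. The wrist camera is an equidistant fisheye: a pixel r from the principal point sees the ray r / f radians off the axis. A picture is of the moment at which its call begins.
- robot.close_job(): hands the job in, once; it reports no verdict.
The state is a dict: "time_s": time; "q": joint angles; "qvel": joint speeds; "effort": joint torques, N m; "tool_pos": TCP position; "ee_rot": TCP orientation; "wrist_force": force on the tool from outside, world axes, zero at the start; "ft_torque": the same for the moment, N m; "gripper_width": opening from 0.0 (shut) to 1.0 (fully open).
Only numpy, scipy, OpenCV 4.12 (cv2) and the standard library are available. Lean on these libraries where they do the work, as an engineer would, in place of code of your own. Each camera call takes 0.05 s, during which the arm holds its last target.

## Working session

There is one attempt and no reset: what is moved stays moved. The work goes in short steps, Python scripts to look and compute and a tool call to move; the robot and the scene stay as the last step left them, time stands still between calls to the robot, and variables do not carry over. Pictures are saved under pics/ and viewed, and the job is handed in when it is done.

Besides the shell and the picture viewer there is one more tool, called after "Call:" by a JSON object that holds its "fn" and its "kwargs". jog_arm: Moves the arm, as the interface text tells. Its arguments: {"type":"object","properties":{"motion":{"type":"array"},"force":{"type":"number"}},"required":["motion"]}

```bash
ls; mkdir -p pics; python3 - <<'E'
from station import robot, imaging
import cv2,numpy as np
s=robot.get_state();print(s)
for n in ("scene","top"):
    c=imaging.capture(n);cv2.imwrite(f"pics/{n}0.png",c["frame"][:,:,::-1]);np.savez(f"{n}0.npz",**c);print(n,c["K"],c["R"],c["t"])
E
```

```text
pics
{'time_s': 0.0, 'q': array([ 1.07019511e+00,  1.16492306e-01,  1.44223306e+00,  1.07195924e-05,
        1.58400346e+00, -3.77928382e-02]), 'qvel': array([ 0.0002338 ,  0.00066763, -0.00075986,  0.00079876,  0.00131782,
       -0.00013056]), 'effort': array([-3.16422324e-03, -7.21260452e+01, -6.22597790e+01,  7.78511446e-02,
        2.39259453e-02, -2.27180653e-04]), 'tool_pos': array([0.30127628, 0.60383205, 0.22892091]), 'ee_rot': array([-7.20435035e-01, -3.05754990e+00,  1.71577350e-03]), 'wrist_force': array([0.37614513, 0.06214531, 0.01464919]), 'ft_torque': array([-0.02932028,  0.02350688, -0.03917515]), 'gripper_width': 0.999300210778566}
scene [[390.72701535   0.         320.92527344]
 [  0.         390.72701535 207.02734667]
 [  0.           0.           1.        ]] [[ 0.39117219  0.92022121  0.01331348]
 [ 0.61520457 -0.25070041 -0.74744407]
 [-0.68447619  0.30056985 -0.66419132]] [-0.22773127 -0.2347764   1.35791346]
top [[379.80208633   0.         322.12934857]
 [  0.         379.80208633 192.66951191]
 [  0.           0.           1.        ]] [[-0.01629711 -0.99986544  0.00187464]
 [-0.99044782  0.01588681 -0.13696983]
 [ 0.13692161 -0.00408895 -0.99057345]] [0.05784471 0.50409993 1.28806793]
```

View pics/scene0.png

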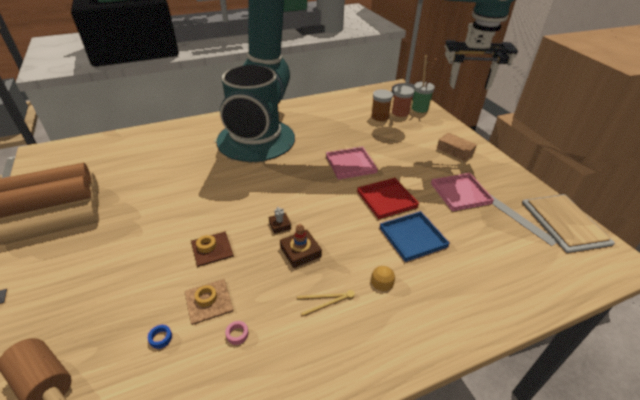

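View pics/top0.png

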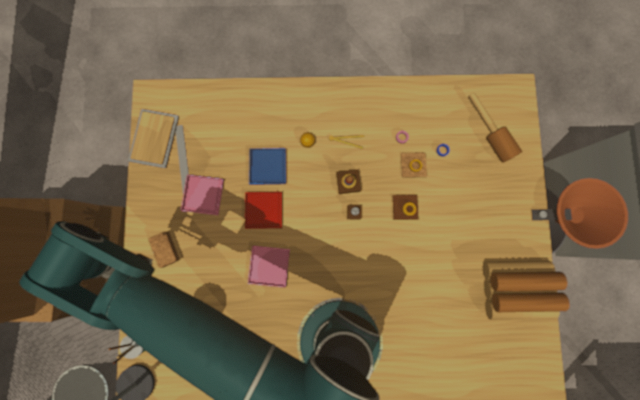

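The ring on the cork pad is at top (414,165) and scene (205,295). The ring on the dark board is at top (409,209). The blue and pink rings at top (443,150) and (402,137) are distractors. I'll enlarge the crops and measure.

```bash
cat > h.py <<'E'
import numpy as np,cv2
def world(c):
    z=c["z_map"].astype(float);K=c["K"];v,u=np.mgrid[:z.shape[0],:z.shape[1]]
    P=np.stack([(u-K[0,2])/K[0,0]*z,(v-K[1,2])/K[1,1]*z,z],-1)
    W=(P-c["t"])@c["R"]; W[z==0]=np.nan
    return W
E
python3 - <<'E'
from h import *
ims=[]
for n,(x0,x1,y0,y1) in (("top",(320,440,130,230)),("scene",(170,350,200,330))):
    c=np.load(n+"0.npz");f=c["frame"][y0:y1,x0:x1,::-1]
    cv2.imwrite(f"pics/{n}0c.png",cv2.resize(f,None,fx=4.4,fy=4.4,interpolation=cv2.INTER_CUBIC))
    W=world(c)
    pts={"top":dict(ring=(414,165),board=(398,200),spin=(349,181),padcorner=(404,175),block=(340,190),blue=(268,166),red=(264,210),lid=(308,140),drive=(354,211)),
     "scene":dict(ring=(205,295),spin=(300,230),red=(388,198),blue=(413,236),lid=(382,278),drive=(280,215))}[n]
    for k,(u,v) in pts.items(): print(n,k,W[v,u].round(3))
# trays by colour
c=np.load("top0.npz");W=world(c);f=c["frame"].astype(int)
h=W[...,2]
def box(m,name):
    m=m.astype(np.uint8);k,l,s,ce=cv2.connectedComponentsWithStats(m)
    for i in range(1,k):
        if s[i,4]>30:
            p=W[l==i];p=p[~np.isnan(p[:,0])]
            if len(p)<20 or not (0.2<p[:,0].mean()<0.95):continue
            r=cv2.minAreaRect((p[:,:2]*1000).astype(np.float32))
            print(name,ce[i].round(),s[i,4],np.round(r[0],1),np.round(r[1],1),round(r[2],1),"z",np.nanpercentile(p[:,2],[5,50,95]).round(3))
hsv=cv2.cvtColor(c["frame"],cv2.COLOR_RGB2HSV)
box((f[...,2]>f[...,0]+25),"blue")
box((f[...,0]>f[...,1]*2.2)&(f[...,0]>70),"red")
box((h>0.005)&(h<0.12)&(np.hypot(W[...,0],W[...,1])>0.3),"obj")
E
```

```text
top ring [ 0.603 -0.281  0.013]
top board [ 0.478 -0.219  0.008]
top spin [ 0.536 -0.041  0.083]
top padcorner [ 0.568 -0.245  0.006]
top block [ 0.513 -0.013  0.034]
top blue [0.609 0.242 0.006]
top red [0.451 0.257 0.001]
top lid [0.694 0.097 0.038]
top drive [ 0.437 -0.058  0.057]
scene ring [ 0.592 -0.282  0.008]
scene spin [ 0.556 -0.043  0.087]
scene red [0.451 0.266 0.003]
scene blue [0.608 0.249 0.002]
scene lid [0.717 0.09  0.034]
scene drive [ 0.451 -0.059  0.049]
blue [443. 150.] 54 [ 656.7 -385.7] [39.  40.4] 77.8 z [0.011 0.018 0.022]
blue [268. 166.] 1143 [608.1 244.4] [126.6 120.2] 0.4 z [-0.     0.005  0.01 ]
red [263. 210.] 1297 [451.7 257.5] [127.7 124.2] 89.2 z [-0.     0.005  0.017]
obj [497. 134.] 1091 [ 749.8 -568. ] [279.4 108.6] 27.8 z [0.034 0.059 0.077]
obj [153. 138.] 2097 [717.3 656. ] [156.9 209.5] 74.4 z [0.009 0.018 0.023]
obj [402. 136.] 96 [ 709.  -243.8] [44.6 44.4] 23.4 z [0.007 0.017 0.023]
obj [308. 139.] 201 [702.9  98.8] [56.1 54.6] 4.5 z [0.012 0.033 0.044]
obj [344. 140.] 117 [700.7 -42.3] [128.1  35.3] 72.3 z [0.006 0.008 0.013]
obj [443. 150
[... 260 characters left out ...]
 z [0.023 0.031 0.087]
obj [202. 194.] 724 [509.4 475. ] [143.1 134.4] 84.0 z [0.005 0.008 0.021]
obj [596. 213.] 2790 [ 420.9 -871.4] [240.5 236.4] 89.1 z [0.009 0.04  0.056]
obj [264. 210.] 663 [449.4 260.7] [133.7 147. ] 1.8 z [0.005 0.008 0.02 ]
obj [406. 207.] 595 [ 450.1 -244.5] [100.8  92.8] 3.5 z [0.006 0.01  0.027]
obj [354. 212.] 214 [438.3 -60.1] [57.1 52. ] 84.1 z [0.014 0.023 0.058]
obj [ 13. 259.] 2627 [ 278.2 1087.1] [ 15.3 374.9] 85.4 z [0.01  0.056 0.11 ]
obj [543. 214.] 89 [ 419.6 -730. ] [70.4 32.7] 83.9 z [0.005 0.011 0.023]
obj [164. 249.] 745 [324.7 599.3] [120.9  68.2] 22.8 z [0.015 0.04  0.044]
obj [266. 265.] 636 [254.3 240.2] [137.  141.8] 83.4 z [0.005 0.007 0.02 ]
```

```bash
python3 - <<'E'
from station import imaging
from h import *
c=imaging.capture("wrist");cv2.imwrite("pics/w0.png",c["frame"][:,:,::-1]);print(c["K"],c["R"],c["t"])
E
```

```text
[[309.70691629   0.         318.45422   ]
 [  0.         309.70691629 198.28530887]
 [  0.           0.           1.        ]] [[ 0.44730008  0.89438321 -0.00114505]
 [ 0.86039894 -0.42995355  0.27359387]
 [ 0.24420545 -0.12336376 -0.96184462]] [-0.67477818 -0.03016071  0.39232935]
```

View pics/top0c.png

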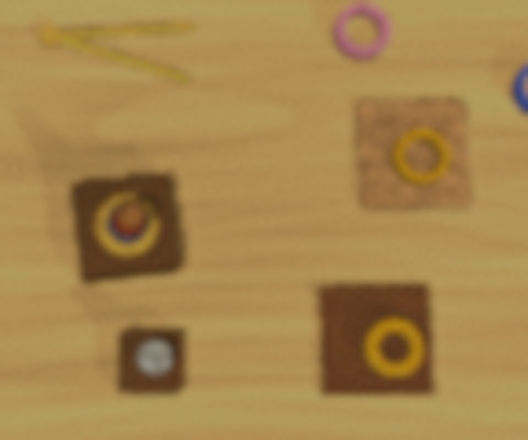

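View pics/scene0c.png

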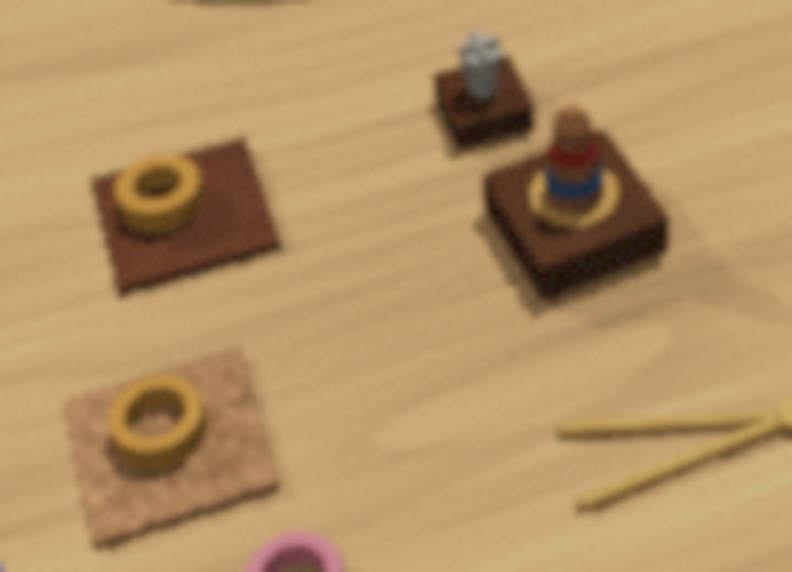

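View pics/w0.png

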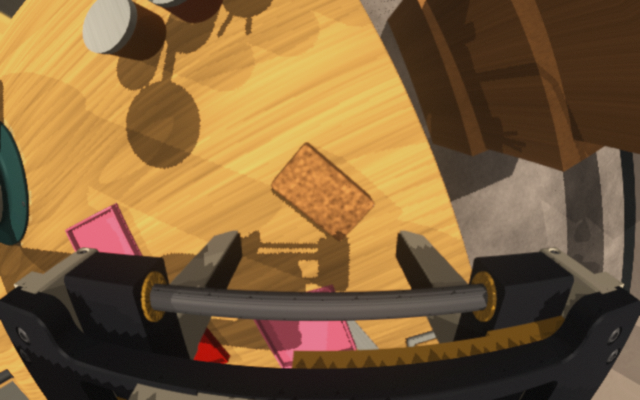

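```bash
cat >> h.py <<'E'
def ray(c,u,v,z):
    K=c["K"];d=np.array([(u-K[0,2])/K[0,0],(v-K[1,2])/K[1,1],1.])@c["R"];C=-c["R"].T@c["t"]
    return C+d*(z-C[2])/d[2]
E
python3 - <<'E'
from h import *
for n,rois in (("top",dict(ring=(404,428,154,176,.02),bring=(396,418,198,220,.02),sp=(338,360,170,194,.03))),("scene",dict(ring=(190,222,280,312,.017),bring=(193,219,232,256,.017),sp=(285,318,225,262,.03)))):
    c=np.load(n+"0.npz");W=world(c);hsv=cv2.cvtColor(c["frame"],cv2.COLOR_RGB2HSV)
    print(n,"cam",-c["R"].T@c["t"])
    for k,(a,b,e,g,z) in rois.items():
        h=hsv[e:g,a:b];m=((h[...,0]>17)&(h[...,0]<30)&(h[...,1]>(150 if k!='sp' else 120))&(h[...,2]>80)).astype(np.uint8)
        if k!='sp' : m|=0
        cn,_=cv2.findContours(m,cv2.RETR_EXTERNAL,cv2.CHAIN_APPROX_NONE)
        q=np.vstack([x for x in cn if len(x)>4])
        E=cv2.fitEllipse(cv2.convexHull(q));u,v=E[0][0]+a,E[0][1]+e
        print(k,np.round(E,1) if 0 else E, (round(u,1),round(v,1)), m.sum(),"z.03",ray(c,u,v,.03).round(4),"z.017",ray(c,u,v,.017).round(4),"z.026",ray(c,u,v,.026).round(4))
        p=W[e:g,a:b]; mm=(p[...,2]>.019)&(p[...,2]<.033); 
        r=cv2.minEnclosingCircle((p[mm][:,:2]*1000).astype(np.float32));print("   depth circ",r,np.median(p[mm],0).round(4),mm.sum())
        t=p[p[...,2]>.07]
        if len(t):print("   tip",t.mean(0).round(4),len(t),np.nanmax(p[...,2]))
    # colour sizes
E
```

```text
top cam [0.32386304 0.05509523 1.34486393]
ring ((11.484740257263184, 11.025321006774902), (12.970770835876465, 13.747663497924805), 92.36819458007812) (415.5, 165.0) 109 z.03 [ 0.5989 -0.2816  0.03  ] z.017 [ 0.6016 -0.285   0.017 ] z.026 [ 0.5997 -0.2827  0.026 ]
   depth circ ((601.8117065429688, -284.7181091308594), 23.615325927734375) [ 0.5995 -0.2838  0.0253] 85
bring ((13.071556091308594, 10.516400337219238), (13.805044174194336, 13.973747253417969), 70.88178253173828) (409.1, 208.5) 133 z.03 [ 0.4452 -0.2516  0.03  ] z.017 [ 0.4464 -0.2547  0.017 ] z.026 [ 0.4455 -0.2526  0.026 ]
   depth circ ((446.7821350097656, -255.1433563232422), 23.535993576049805) [ 0.4469 -0.2548  0.0257] 99
sp ((11.919034957885742, 17.793529510498047), (16.055747985839844, 43.25642395019531), 164.09619140625) (349.9, 187.8) 143 z.03 [ 0.5213 -0.0479  0.03  ] z.017 [ 0.5232 -0.0489  0.017 ] z.026 [ 0.5219 -0.0482  0.026 ]
   depth circ ((544.087890625, -43.76089859008789), 53.05634307861328) [ 0.542  -0.0426  0.0296] 337
   tip [ 0.5447 -0.0431  0.0864] 44 0.09817282890933064
scene cam [ 1.16297709 -0
[... 361 characters left out ...]
.624485969543457, 11.153194427490234), (15.922147750854492, 18.536924362182617), 63.68266677856445) (205.6, 243.2) 175 z.03 [ 0.458  -0.2519  0.03  ] z.017 [ 0.4449 -0.2518  0.017 ] z.026 [ 0.454  -0.2519  0.026 ]
   depth circ ((446.73895263671875, -251.9365997314453), 23.64191246032715) [ 0.4494 -0.2533  0.0243] 173
sp ((15.038349151611328, 18.765090942382812), (12.866341590881348, 19.907987594604492), 91.29258728027344) (300.0, 243.8) 65 z.03 [ 0.5469 -0.0407  0.03  ] z.017 [ 0.5354 -0.0367  0.017 ] z.026 [ 0.5434 -0.0395  0.026 ]
   depth circ ((528.7501220703125, -47.94594192504883), 66.62398529052734) [ 0.5644 -0.0489  0.029 ] 606
   tip [ 0.5534 -0.0441  0.0838] 91 0.09756842427060301
```

Call:
{"fn": "jog_arm", "kwargs": {"motion": [[0.093, 0, 0, 0, 0, 0, -8.8], [0.093, 0, 0, 0, 0, 0, -8.8], [0.093, 0, 0, 0, 0, 0, -8.8], [0.093, -0.018, -0.05, 0, 0, 0, 0], [0.093, -0.018, -0.05, 0, 0, 0, 0]]}}

```text
time_s: 0.78
tool_pos: [0.3372, 0.5028, 0.229]
ee_rot: [-0.002, -3.141, 0.001]
wrist_force: [0.6, 0.1, 0.7]
gripper_width: 0.998
```

Call:
{"fn": "jog_arm", "kwargs": {"motion": [[0.093, -0.018, -0.05, 0, 0, 0, 0], [0.093, -0.018, -0.05, 0, 0, 0, 0], [0.093, -0.018, -0.05, 0, 0, 0, 0], [0.093, -0.018, -0.05, 0, 0, 0, 0], [0.093, -0.018, -0.05, 0, 0, 0, 0]]}}

```text
time_s: 1.4
tool_pos: [0.4268, 0.2521, 0.2296]
ee_rot: [0.003, 3.141, 0.0]
wrist_force: [0.8, -0.2, 0.3]
gripper_width: 1.001
```

Call:
{"fn": "jog_arm", "kwargs": {"motion": [[0.093, -0.018, -0.05, 0, 0, 0, 0], [0.093, -0.018, -0.05, 0, 0, 0, 0], [0.093, -0.018, -0.05, 0, 0, 0, 0], [0.093, -0.018, -0.05, 0, 0, 0, 0], [0.093, 0, 0, 0, 0, 0, 0]]}}

```text
time_s: 2.02
tool_pos: [0.4988, 0.0508, 0.2293]
ee_rot: [-0.009, -3.141, 0.001]
wrist_force: [-1.1, 0.5, -0.3]
gripper_width: 1.002
```

```bash
python3 - <<'E'
from station import imaging,robot
from h import *
from scipy.spatial.transform import Rotation as Ro
c=imaging.capture("wrist");np.savez("w1.npz",**c);cv2.imwrite("pics/w1.png",c["frame"][:,:,::-1])
s=robot.get_state();print(s["time_s"],s["tool_pos"],Ro.from_rotvec(s["ee_rot"]).as_matrix().round(3),s["q"].round(2))
print(-c["R"].T@c["t"],c["R"])
E
```

```text
2.075 [0.49838878 0.05237692 0.22933677] [[-1.     0.005 -0.001]
 [ 0.005  1.     0.   ]
 [ 0.001  0.    -1.   ]] [ 0.05 -0.27  1.81  0.    1.61 -1.51]
[0.42146831 0.05232539 0.38518075] [[ 6.97888185e-03  9.99975581e-01 -3.65061455e-04]
 [ 9.61974635e-01 -6.61398562e-03  2.73058706e-01]
 [ 2.73049623e-01 -2.25682430e-03 -9.61997302e-01]]
```

View pics/w1.png

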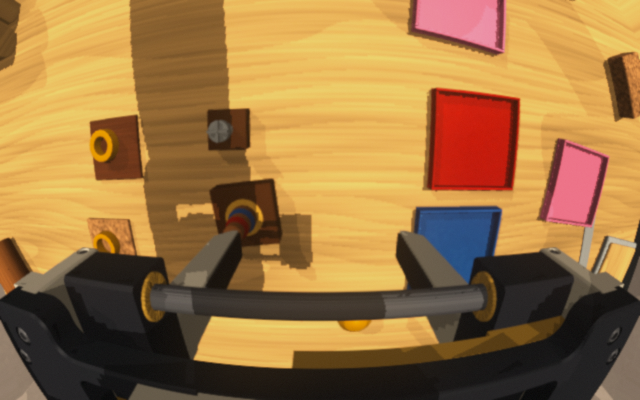

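The wrist view shows the spindle at about (243,217), the board ring at (103,146), and the pad ring at (105,240). The red tray is at (475,140) and the blue tray at (455,240). I'll centre on the spindle and measure its axis.

Call:
{"fn": "jog_arm", "kwargs": {"motion": [[0.093, 0, -0.048, 0, 0, 0, 0], [0.093, 0.01, -0.048, 0, 0, 0, 0], [0.093, 0, 0, 0, 0, 0, 0], [0.093, 0, 0, 0, 0, 0, 0]]}}

```text
time_s: 2.58
tool_pos: [0.4881, -0.0413, 0.2297]
ee_rot: [0.002, 3.141, 0.001]
wrist_force: [0.6, -0.1, 1.1]
gripper_width: 1.002
```

```bash
cat >> h.py <<'E'
def fray(c,u,v,z=None):
    K=c["K"];a=np.asarray(u,float)-K[0,2];b=np.asarray(v,float)-K[1,2];r=np.hypot(a,b)+1e-9;th=r/K[0,0]
    d=np.stack([np.sin(th)*a/r,np.sin(th)*b/r,np.cos(th)],-1)
    C=-c["R"].T@c["t"]
    if z is None: return d
    D=d@c["R"];return C+D*((z-C[2])/D[...,2])[...,None]
def fworld(c):
    z=c["z_map"].astype(float);v,u=np.mgrid[:z.shape[0],:z.shape[1]];d=fray(c,u,v)
    P=d/d[...,2:3]*z[...,None];W=(P-c["t"])@c["R"];W[z==0]=np.nan;return W
def fproj(c,X):
    p=c["R"]@X+c["t"];th=np.arctan2(np.hypot(p[0],p[1]),p[2]);r=np.hypot(p[0],p[1])+1e-12
    return c["K"][0,0]*th*p[0]/r+c["K"][0,2],c["K"][0,0]*th*p[1]/r+c["K"][1,2]
def look(name):
    from station import imaging,robot
    c=imaging.capture("wrist");np.savez(name+".npz",**c);cv2.imwrite(f"pics/{name}.png",c["frame"][:,:,::-1])
    s=robot.get_state();print(s["time_s"],s["tool_pos"].round(4),s["wrist_force"].round(2),s["gripper_width"]);return c
E
python3 - <<'E'
from h import *
c=look("w2");W=fworld(c)
f=cv2.resize(c["frame"][130:290,230:420,::-1],None,fx=4,fy=4,interpolation=cv2.INTER_CUBIC)
cv2.imwrite("pics/w2c.png",f[:600])
m=(W[...,2]>.065)&(W[...,2]<.12)&(np.abs(W[...,0]-.55)<.05)&(np.abs(W[...,1]+.045)<.04)
print(m.sum(),W[m].mean(0),W[m].min(0),W[m].max(0))
hsv=cv2.cvtColor(c["frame"],cv2.COLOR_RGB2HSV)
E
```

```text
2.625 [ 0.4881 -0.0411  0.2297] [ 0.26  0.08 -0.25] 0.9947200444414079
542 [ 0.5408531  -0.04103201  0.08375085] [ 0.53251269 -0.05452584  0.06500766] [ 0.55600531 -0.02760388  0.09810585]
```

View pics/w2c.png

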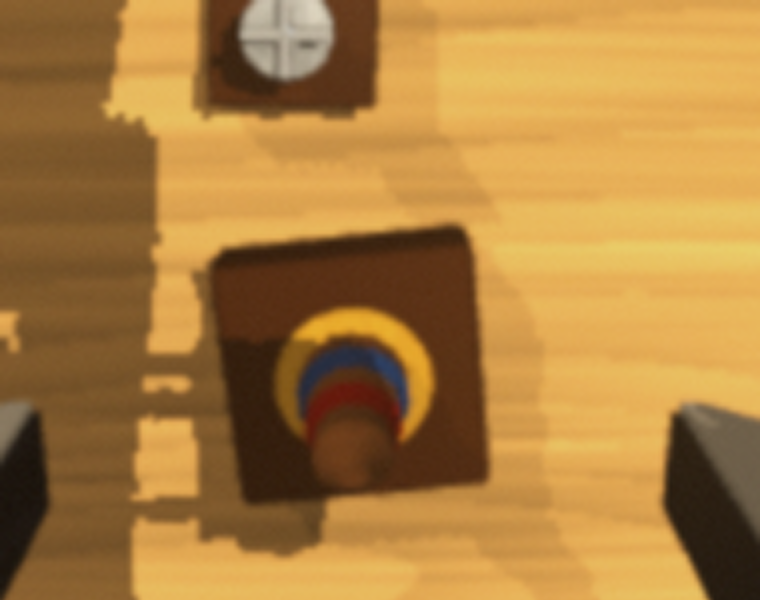

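```bash
python3 - <<'E'
from h import *
c=np.load("w2.npz")
p=np.array([(215,262),(468,235),(487,480),(245,502)])/4.+[230,130]
Q=fray(c,p[:,0],p[:,1],.03);print(Q.round(4),Q.mean(0));print([np.linalg.norm(Q[i]-Q[i-1]).round(4) for i in range(4)])
# disc: edges yellow left/right/top
q=np.array([(275,385),(434,385),(354,307),(298,330),(412,330)])/4.+[230,130]
D=fray(c,q[:,0],q[:,1],.03);print(D.round(4))
from scipy.optimize import least_squares
print(least_squares(lambda x:np.hypot(D[:,0]-x[0],D[:,1]-x[1])-x[2],[.547,-.043,.025]).x.round(4))
C=np.array([.547,-.0425])
for z in (.03,.044,.053,.065,.074,.086,.096):
    u,v=fproj(c,np.r_[C,z]);print(z,(u-230)*4,(v-130)*4)
W=fworld(c)
u,v=(350/4+230,470/4+130);print(W[int(v)-3:int(v)+4,int(u)].round(4))
E
```

```text
[[ 0.5083 -0.0819  0.03  ]
 [ 0.5002 -0.0065  0.03  ]
 [ 0.5803  0.0017  0.03  ]
 [ 0.5878 -0.0754  0.03  ]] [ 0.54412821 -0.04052352  0.03      ]
[np.float64(0.0798), np.float64(0.0758), np.float64(0.0805), np.float64(0.0775)]
[[ 0.5475 -0.0648  0.03  ]
 [ 0.5477 -0.0159  0.03  ]
 [ 0.5224 -0.0404  0.03  ]
 [ 0.5297 -0.0574  0.03  ]
 [ 0.5298 -0.0229  0.03  ]]
[ 0.547  -0.0403  0.0244]
0.03 347.33754712132645 383.32569690546416
0.044 347.12646069195625 400.2163676530748
0.053 346.98305468066224 411.7204024463218
0.065 346.78168415801906 427.91431730694615
0.074 346.62248476691093 440.75021083280853
0.086 346.3984420358763 458.8646055325314
0.096 346.20066577505054 474.90467853551627
[[ 0.5418 -0.042   0.0956]
 [ 0.5424 -0.042   0.0968]
 [ 0.5437 -0.042   0.0965]
 [ 0.5444 -0.042   0.0973]
 [ 0.5463 -0.042   0.0957]
 [ 0.5466 -0.042   0.0975]
 [ 0.548  -0.042   0.0969]]
```

Call:
{"fn": "jog_arm", "kwargs": {"motion": [[0.093, -0.011, -0.048, 0, 0, 0, 0], [0.093, -0.011, -0.048, 0, 0, 0, 0], [0.093, -0.011, -0.048, 0, 0, 0, 0], [0.093, -0.011, -0.048, 0, 0, 0, 0], [0.093, -0.011, -0.048, 0, 0, 0, 0]]}}

```text
time_s: 3.25
tool_pos: [0.5436, -0.2826, 0.2296]
ee_rot: [0.0, 3.141, 0.0]
wrist_force: [0.7, 0.8, 0.2]
gripper_width: 0.997
```

Call:
{"fn": "jog_arm", "kwargs": {"motion": [[0.093, 0, 0, 0, 0, 0, 0], [0.093, 0, 0, 0, 0, 0, 0]]}}

```text
time_s: 3.5
tool_pos: [0.543, -0.2811, 0.2294]
ee_rot: [-0.001, -3.141, -0.001]
wrist_force: [0.4, 0.1, -0.8]
gripper_width: 1.003
```

```bash
python3 - <<'E'
from h import *
c=look("w3");W=fworld(c)
f=cv2.resize(c["frame"][130:270,230:420,::-1],None,fx=4,fy=4,interpolation=cv2.INTER_CUBIC)
cv2.imwrite("pics/w3c.png",f)
m=(W[...,2]>.0235)&(W[...,2]<.030)&(np.abs(W[...,0]-.602)<.035)&(np.abs(W[...,1]+.283)<.035)
p=W[m];print(m.sum(),p.mean(0).round(4),p.min(0).round(4),p.max(0).round(4))
x,y=p.mean(0)[:2]
r=np.hypot(p[:,0]-x,p[:,1]-y);print(np.percentile(r,[0,2,10,50,90,98,100]).round(4))
E
```

```text
3.55 [ 0.543  -0.2809  0.2296] [ 0.38  0.23 -0.37] 0.9983587792359364
578 [ 0.5988 -0.2817  0.0265] [ 0.5772 -0.3042  0.0236] [ 0.6212 -0.2596  0.0288]
[0.0133 0.0148 0.0158 0.019  0.0219 0.0228 0.0235]
```

View pics/w3c.png

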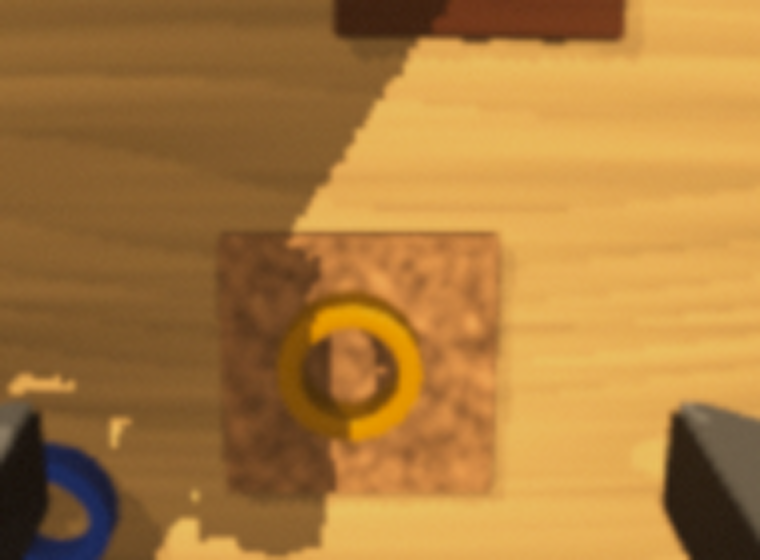

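The ring is at crop (350,365), measured at (0.599, -0.2815), with its top at 26.5 mm as expected. It is gold and lies on the cork, so this is the right one. I'm going over it and down.

Call:
{"fn": "jog_arm", "kwargs": {"motion": [[0.093, -0.028, 0, 0, 0, 0, 0], [0.093, -0.028, 0, 0, 0, 0, 0], [0.093, 0, -0.0005, 0.05, 0, 0, 0], [0.093, 0, 0, 0.05, 0, 0, 0], [0.093, 0, 0, 0.05, 0, 0, 0]]}}

```text
time_s: 4.18
tool_pos: [0.5988, -0.2813, 0.0787]
ee_rot: [0.0, 3.141, -0.0]
wrist_force: [0.2, -0.6, 0.0]
gripper_width: 1.0
```

Call:
{"fn": "jog_arm", "kwargs": {"motion": [[0.093, 0, 0, 0, 0, 0, 0], [0.093, 0, 0, 0, 0, 0, 0]]}}

```text
time_s: 4.42
tool_pos: [0.5995, -0.2827, 0.0823]
ee_rot: [0.002, 3.139, -0.002]
wrist_force: [-0.6, 0.0, 1.3]
gripper_width: 0.997
```

```bash
python3 - <<'E'
from h import *
c=look("w4");W=fworld(c)
m=(W[...,2]>.0235)&(W[...,2]<.030)&(np.abs(W[...,0]-.6)<.035)&(np.abs(W[...,1]+.283)<.035)
p=W[m];print(m.sum(),p.mean(0).round(4),p.min(0).round(4),p.max(0).round(4))
E
```

```text
4.475 [ 0.5998 -0.283   0.0828] [ 0.1  -0.28  0.27] 1.0022911505499652
1670 [ 0.5987 -0.2818  0.0264] [ 0.5768 -0.3036  0.0235] [ 0.6225 -0.2588  0.0286]
```

View pics/w4.png

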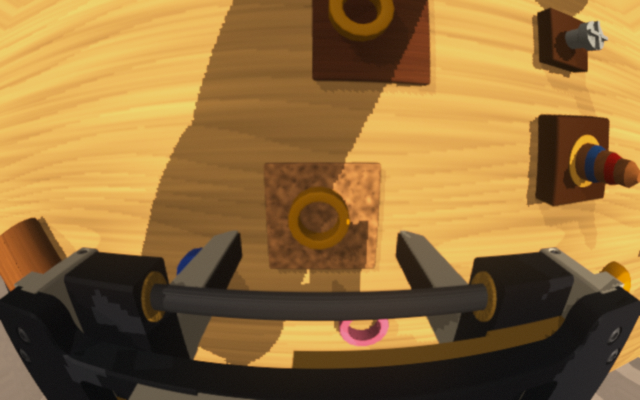

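The ring is centred between the fingers at (319,219), measured at (0.599, -0.282). Continuing down.

Call:
{"fn": "jog_arm", "kwargs": {"motion": [[0.093, 0.001, 0, 0.03, 0, 0, 0], [0.093, 0, 0, 0.02, 0, 0, 0], [0.093, 0, 0, 0.005, 0, 0, 0], [0.093, 0, 0, 0, 0, 0, 0]]}}

```text
time_s: 4.97
tool_pos: [0.5979, -0.2832, 0.0253]
ee_rot: [0.003, 3.141, -0.0]
wrist_force: [1.1, 0.7, 0.1]
gripper_width: 1.004
```

Call:
{"fn": "jog_arm", "kwargs": {"motion": [[0.093, 0, 0, 0, 0, 0, 0], [0.093, 0, 0, 0, 0, 0, 0]]}}

```text
time_s: 5.22
tool_pos: [0.5979, -0.2833, 0.0254]
ee_rot: [0.003, 3.141, -0.001]
wrist_force: [0.5, 0.1, -0.0]
gripper_width: 1.003
```

Call:
{"fn": "jog_arm", "kwargs": {"motion": [[0.093, 0, 0.0013, 0.003, 0, 0, 0], [0.093, 0, 0, 0, 0, 0, 0], [0.06, 0, 0, 0, 0, 0, 0], [0.06, 0, 0, 0, 0, 0, 0]], "force": 25}}

```text
time_s: 5.72
tool_pos: [0.5976, -0.2818, 0.0217]
ee_rot: [0.003, 3.142, 0.0]
wrist_force: [0.2, 0.7, 0.5]
gripper_width: 0.832
```

Call:
{"fn": "jog_arm", "kwargs": {"motion": [[0.04, 0, 0, 0, 0, 0, 0], [0.04, 0, 0, 0, 0, 0, 0], [0.04, 0, 0, 0, 0, 0, 0], [0.04, 0, 0, 0, 0, 0, 0], [0.04, 0, 0, 0, 0, 0, 0]]}}

```text
time_s: 6.35
tool_pos: [0.5976, -0.2818, 0.0217]
ee_rot: [0.003, 3.142, 0.0]
wrist_force: [0.2, 0.2, -0.3]
gripper_width: 0.491
```

Call:
{"fn": "jog_arm", "kwargs": {"motion": [[0.04, 0, 0, -0.015, 0, 0, 0], [0.04, 0, 0, -0.035, 0, 0, 0], [0.04, 0, 0, -0.04, 0, 0, 0], [0.04, 0, 0, -0.04, 0, 0, 0], [0.04, 0, 0, 0, 0, 0, 0]]}}

```text
time_s: 6.98
tool_pos: [0.5988, -0.2824, 0.1567]
ee_rot: [0.003, 3.136, -0.005]
wrist_force: [-0.1, -0.1, -0.3]
gripper_width: 0.496
```

Call:
{"fn": "jog_arm", "kwargs": {"motion": [[0.04, 0.01, 0.03, 0, 0, 0, 0], [0.04, 0.011, 0.05, 0, 0, 0, 0], [0.04, 0.011, 0.05, 0, 0, 0, 0], [0.04, 0.011, 0.05, 0, 0, 0, 0], [0.04, 0.006, 0.04, 0, 0, 0, 0]]}}

```text
time_s: 7.6
tool_pos: [0.5481, -0.06, 0.1515]
ee_rot: [-0.003, -3.141, -0.0]
wrist_force: [-0.5, -0.1, -0.1]
gripper_width: 0.493
```

Call:
{"fn": "jog_arm", "kwargs": {"motion": [[0.04, 0.004, 0.02, 0, 0, 0, 0], [0.04, 0, 0, 0, 0, 0, 0], [0.04, 0, 0, 0, 0, 0, 0], [0.04, 0, 0, 0, 0, 0, 0]]}}

```text
time_s: 8.1
tool_pos: [0.5452, -0.0427, 0.1515]
ee_rot: [-0.005, -3.141, 0.0]
wrist_force: [0.5, -0.8, 0.9]
gripper_width: 0.493
```

```bash
python3 - <<'E'
from h import *
c=look("w5")
f=cv2.resize(c["frame"][150:300,220:420,::-1],None,fx=4,fy=4,interpolation=cv2.INTER_CUBIC)
cv2.imwrite("pics/w5c.png",f)
E
```

```text
8.15 [ 0.5452 -0.0426  0.1515] [ 0.99 -0.22 -0.65] 0.49299282101309794
```

View pics/w5c.png

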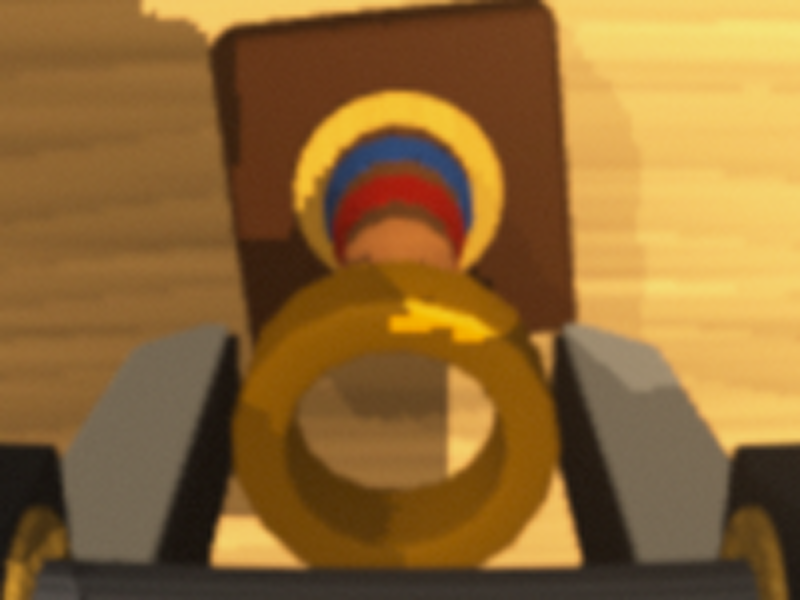

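```bash
cat > m5.py <<'E'
from h import *
c=np.load("w5.npz");W=fworld(c)
P=lambda l:np.array(l)/4.+[220,150]
def at(l,z):
    q=P(l);return fray(c,q[:,0],q[:,1],z)
d=at([(294,190),(504,190),(399,91)],.03);print("disc",d.round(4))
b=at([(327,195),(471,195)],.046);print("blue base",b.round(4))
n=at([(342,245),(460,245)],.08);print("22 land",n.round(4))
r=at([(233,430),(557,430)],.156);print("ring",r.round(4))
r=at([(292,420),(503,420)],.156);print("bore",r.round(4))
m=(W[...,2]>.150)&(W[...,2]<.160)&(np.abs(W[...,0]-.545)<.03)&(np.abs(W[...,1]+.042)<.025)
p=W[m];print(m.sum(),p.mean(0).round(4),p.min(0).round(4),p.max(0).round(4), np.median(p[:,2]))
# plane fit
A=np.c_[p[:,0]-p[:,0].mean(),p[:,1]-p[:,1].mean(),np.ones(len(p))];print(np.linalg.lstsq(A,p[:,2],rcond=None)[0])
rr=least=np.hypot(p[:,0]-p[:,0].mean(),p[:,1]-p[:,1].mean());print(np.percentile(rr,[1,5,50,95,99]).round(4))
m=(W[...,2]>.027)&(W[...,2]<.034)&(np.abs(W[...,0]-.545)<.05)&(np.abs(W[...,1]+.042)<.05);p=W[m];print(p.min(0),p.max(0))
E
python3 m5.py
```

```text
disc [[ 0.5458 -0.065   0.03  ]
 [ 0.546  -0.0161  0.03  ]
 [ 0.5224 -0.0405  0.03  ]]
blue base [[ 0.5425 -0.0564  0.046 ]
 [ 0.5426 -0.0248  0.046 ]]
22 land [[ 0.5428 -0.0518  0.08  ]
 [ 0.5429 -0.029   0.08  ]]
ring [[ 0.5445 -0.0638  0.156 ]
 [ 0.5447 -0.0194  0.156 ]]
bore [[ 0.5428 -0.0556  0.156 ]
 [ 0.543  -0.0269  0.156 ]]
3201 [ 0.5443 -0.0419  0.1557] [ 0.5245 -0.0669  0.15  ] [ 0.5667 -0.017   0.16  ] 0.1562211817547033
[0.00451101 0.00129434 0.15573396]
[0.0127 0.0141 0.0188 0.0238 0.0257]
[ 0.50266501 -0.08430532  0.02705584] [0.58521824 0.00260059 0.03394493]
```

```bash
cat >> m5.py <<'E'
print("bore tb",at([(398,352),(395,545)],.1562).round(4))
print("outer pts",at([(233,430),(557,430),(240,400),(551,400),(262,345),(530,345)],.1562).round(4))
from station import imaging
s=imaging.capture("scene");np.savez("s5.npz",**s);cv2.imwrite("pics/s5c.png",cv2.resize(s["frame"][170:280,250:350,::-1],None,fx=5,fy=5,interpolation=cv2.INTER_CUBIC))
E
python3 m5.py|tail -9
```

```text
[ 0.50266501 -0.08430532  0.02705584] [0.58521824 0.00260059 0.03394493]
bore tb [[ 0.5327 -0.0412  0.1562]
 [ 0.5628 -0.0417  0.1562]]
outer pts [[ 0.5444 -0.0638  0.1562]
 [ 0.5446 -0.0195  0.1562]
 [ 0.5398 -0.0626  0.1562]
 [ 0.54   -0.0205  0.1562]
 [ 0.5317 -0.0592  0.1562]
 [ 0.5318 -0.0237  0.1562]]
```

View pics/s5c.png

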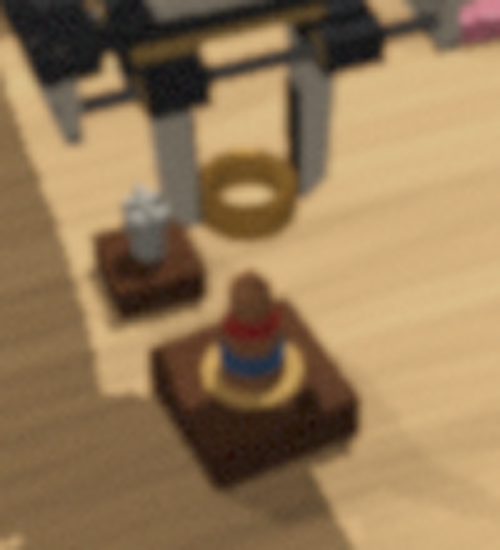

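Call:
{"fn": "jog_arm", "kwargs": {"motion": [[0.04, 0.001, 0.001, 0.015, 0, 0, 0], [0.04, 0, 0, 0.015, 0, 0, 0], [0.04, 0, 0, 0.015, 0, 0, 0], [0.04, 0, 0, 0, 0, 0, 0], [0.04, 0, 0, 0, 0, 0, 0]]}}

```text
time_s: 8.82
tool_pos: [0.5442, -0.0407, 0.1069]
ee_rot: [0.003, 3.141, -0.0]
wrist_force: [1.2, 0.5, 0.4]
gripper_width: 0.488
```

```bash
python3 - <<'E'
from h import *
c=look("w6")
f=cv2.resize(c["frame"][150:300,220:420,::-1],None,fx=4,fy=4,interpolation=cv2.INTER_CUBIC)
cv2.imwrite("pics/w6c.png",f)
E
```

```text
8.875 [ 0.5443 -0.0407  0.1072] [-0.4   0.66  0.55] 0.48803143638258906
```

View pics/w6c.png

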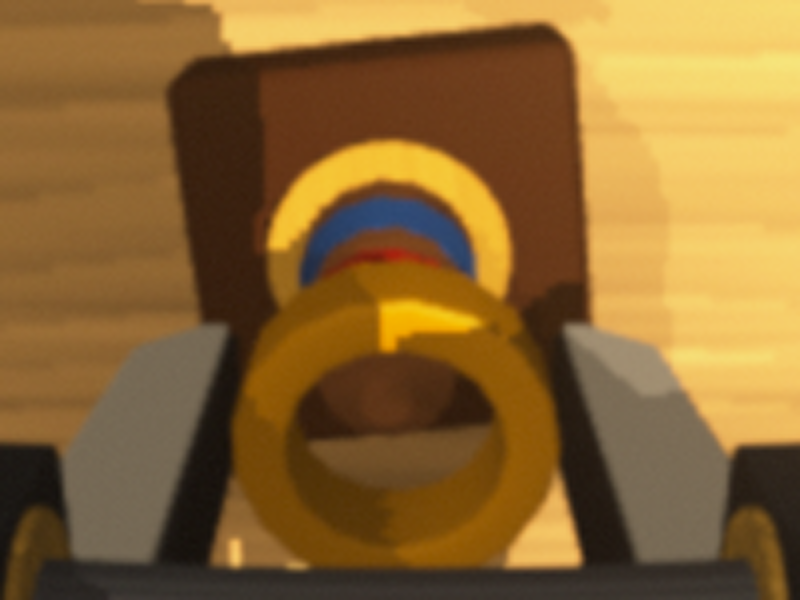

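```bash
cat > m6.py <<'E'
from h import *
c=np.load("w6.npz")
def at(l,z):
    q=np.array(l)/4.+[220,150];return fray(c,q[:,0],q[:,1],z).round(4)
print(c["R"].round(4))
print("disc",at([(267,255),(512,255),(390,139)],.03));print("blue",at([(300,275),(475,275)],.046))
print("nose",at([(388,432)],.096));print("ring",at([(233,430),(557,430)],.1115));print("bore",at([(290,420),(506,420),(397,352),(395,545)],.1115))
E
python3 m6.py
```

```text
[[ 2.900e-03  1.000e+00  1.000e-04]
 [ 9.618e-01 -2.800e-03  2.738e-01]
 [ 2.738e-01 -8.000e-04 -9.618e-01]]
disc [[ 0.5458 -0.065   0.03  ]
 [ 0.5459 -0.0163  0.03  ]
 [ 0.5222 -0.0405  0.03  ]]
blue [[ 0.5443 -0.0572  0.046 ]
 [ 0.5443 -0.0247  0.046 ]]
nose [[ 0.5515 -0.0407  0.096 ]]
ring [[ 0.5435 -0.0618  0.1115]
 [ 0.5436 -0.0175  0.1115]]
bore [[ 0.5418 -0.0539  0.1115]
 [ 0.5419 -0.0245  0.1115]
 [ 0.5317 -0.0393  0.1115]
 [ 0.5619 -0.0397  0.1115]]
```

Call:
{"fn": "jog_arm", "kwargs": {"motion": [[0.04, 0, -0.0012, 0, 0, 0, 0], [0.04, 0, 0, 0.008, 0, 0, 0], [0.04, 0, 0, 0.008, 0, 0, 0], [0.04, 0, 0, 0, 0, 0, 0], [0.04, 0, 0, 0, 0, 0, 0]]}}

```text
time_s: 9.5
tool_pos: [0.5441, -0.0419, 0.0907]
ee_rot: [-0.003, -3.142, -0.0]
wrist_force: [0.0, 0.6, -0.2]
gripper_width: 0.494
```

Call:
{"fn": "jog_arm", "kwargs": {"motion": [[0.04, 0, 0, 0.002, 0, 0, 0], [0.04, 0, 0, 0.002, 0, 0, 0], [0.04, 0, 0, 0, 0, 0, 0]]}}

```text
time_s: 9.88
tool_pos: [0.544, -0.0419, 0.0865]
ee_rot: [-0.003, -3.141, -0.0]
wrist_force: [-0.6, 1.1, 0.1]
gripper_width: 0.49
```

```bash
python3 - <<'E'
from h import *
c=look("w7")
f=cv2.resize(c["frame"][150:300,220:420,::-1],None,fx=4,fy=4,interpolation=cv2.INTER_CUBIC)
cv2.imwrite("pics/w7c.png",f)
E
```

```text
9.925 [ 0.544  -0.0419  0.0866] [-0.46  0.32 -0.2 ] 0.4909754483137221
```

View pics/w7c.png

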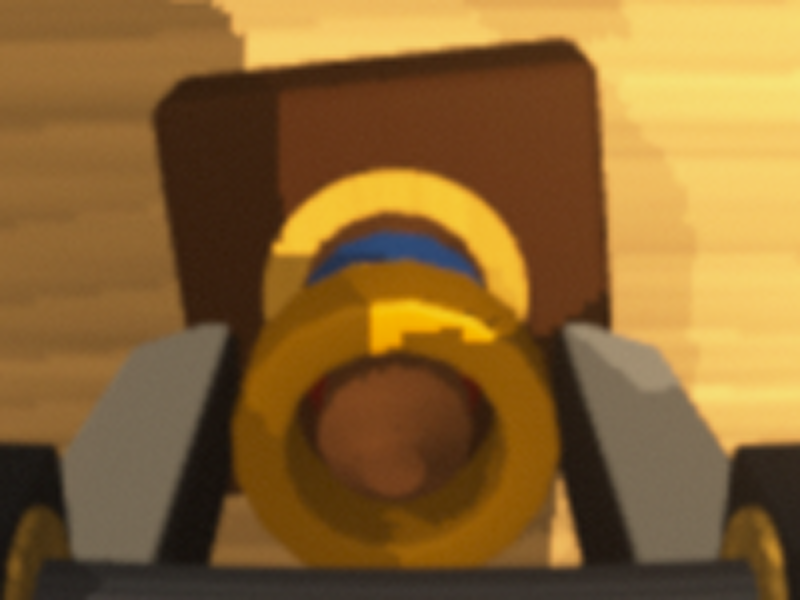

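The spindle is centred in the bore, both near crop column 396, with no contact force. I'll go on down in small steps.

Call:
{"fn": "jog_arm", "kwargs": {"motion": [[0.04, 0, 0, 0.002, 0, 0, 0], [0.04, 0, 0, 0.002, 0, 0, 0], [0.04, 0, 0, 0, 0, 0, 0]]}}

```text
time_s: 10.3
tool_pos: [0.5439, -0.0419, 0.0824]
ee_rot: [-0.003, -3.141, -0.0]
wrist_force: [0.2, -0.7, -0.5]
gripper_width: 0.489
```

Call:
{"fn": "jog_arm", "kwargs": {"motion": [[0.04, 0, 0, 0.001, 0, 0, 0], [0.04, 0, 0, 0.001, 0, 0, 0], [0.04, 0, 0, 0, 0, 0, 0]]}}

```text
time_s: 10.68
tool_pos: [0.544, -0.0419, 0.0806]
ee_rot: [-0.003, -3.142, -0.0]
wrist_force: [0.0, 0.3, 0.5]
gripper_width: 0.494
```

Call:
{"fn": "jog_arm", "kwargs": {"motion": [[0.04, 0, 0, 0.001, 0, 0, 0], [0.04, 0, 0, 0, 0, 0, 0]]}}

```text
time_s: 10.92
tool_pos: [0.544, -0.0419, 0.0796]
ee_rot: [-0.003, -3.142, 0.0]
wrist_force: [0.7, 0.1, -0.1]
gripper_width: 0.492
```

Call:
{"fn": "jog_arm", "kwargs": {"motion": [[0.04, 0, 0, 0.001, 0, 0, 0], [0.04, 0, 0, 0, 0, 0, 0]]}}

```text
time_s: 11.18
tool_pos: [0.544, -0.0419, 0.0785]
ee_rot: [-0.003, -3.141, -0.0]
wrist_force: [-0.6, 0.7, -0.3]
gripper_width: 0.497
```

Call:
{"fn": "jog_arm", "kwargs": {"motion": [[0.04, 0, 0, 0.001, 0, 0, 0], [0.04, 0, 0, 0, 0, 0, 0]]}}

```text
time_s: 11.42
tool_pos: [0.544, -0.0419, 0.0776]
ee_rot: [-0.003, -3.141, -0.0]
wrist_force: [0.5, 0.1, -0.6]
gripper_width: 0.494
```

Call:
{"fn": "jog_arm", "kwargs": {"motion": [[0.04, 0, 0, 0.001, 0, 0, 0], [0.04, 0, 0, 0, 0, 0, 0]]}}

```text
time_s: 11.68
tool_pos: [0.544, -0.0419, 0.0765]
ee_rot: [-0.003, -3.141, 0.0]
wrist_force: [0.0, -0.2, 0.2]
gripper_width: 0.494
```

Call:
{"fn": "jog_arm", "kwargs": {"motion": [[0.04, 0, 0, 0.001, 0, 0, 0], [0.04, 0, 0, 0.001, 0, 0, 0], [0.04, 0, 0, 0, 0, 0, 0]]}}

```text
time_s: 12.05
tool_pos: [0.544, -0.0419, 0.0745]
ee_rot: [-0.003, -3.141, 0.0]
wrist_force: [-0.6, 0.4, -0.2]
gripper_width: 0.495
```

Call:
{"fn": "jog_arm", "kwargs": {"motion": [[0.04, 0, 0, 0.001, 0, 0, 0], [0.04, 0, 0, 0.001, 0, 0, 0], [0.04, 0, 0, 0, 0, 0, 0]]}}

```text
time_s: 12.42
tool_pos: [0.544, -0.0419, 0.0725]
ee_rot: [-0.003, -3.141, -0.0]
wrist_force: [-0.1, -0.3, -1.0]
gripper_width: 0.491
```

Call:
{"fn": "jog_arm", "kwargs": {"motion": [[0.04, 0, 0, 0.001, 0, 0, 0], [0.04, 0, 0, 0.001, 0, 0, 0], [0.04, 0, 0, 0, 0, 0, 0]]}}

```text
time_s: 12.8
tool_pos: [0.544, -0.0419, 0.0706]
ee_rot: [-0.003, -3.141, 0.0]
wrist_force: [0.9, -1.1, -1.1]
gripper_width: 0.496
```

Call:
{"fn": "jog_arm", "kwargs": {"motion": [[0.04, 0, 0, 0.001, 0, 0, 0], [0.04, 0, 0, 0.001, 0, 0, 0], [0.04, 0, 0, 0, 0, 0, 0]]}}

```text
time_s: 13.18
tool_pos: [0.544, -0.0419, 0.0685]
ee_rot: [-0.003, -3.141, 0.0]
wrist_force: [0.1, -0.2, 0.3]
gripper_width: 0.495
```

Call:
{"fn": "jog_arm", "kwargs": {"motion": [[0.04, 0, 0, 0.001, 0, 0, 0], [0.04, 0, 0, 0.001, 0, 0, 0], [0.04, 0, 0, 0, 0, 0, 0]]}}

```text
time_s: 13.55
tool_pos: [0.544, -0.0419, 0.0666]
ee_rot: [-0.003, -3.141, 0.0]
wrist_force: [-0.2, 0.3, -0.5]
gripper_width: 0.495
```

Call:
{"fn": "jog_arm", "kwargs": {"motion": [[0.04, 0, 0, 0.001, 0, 0, 0], [0.04, 0, 0, 0, 0, 0, 0]]}}

```text
time_s: 13.8
tool_pos: [0.544, -0.0419, 0.0656]
ee_rot: [-0.003, -3.141, 0.0]
wrist_force: [0.1, 0.5, 0.1]
gripper_width: 0.493
```

Call:
{"fn": "jog_arm", "kwargs": {"motion": [[0.04, 0, 0, 0.0005, 0, 0, 0], [0.04, 0, 0, 0, 0, 0, 0]]}}

```text
time_s: 14.05
tool_pos: [0.5441, -0.0419, 0.0651]
ee_rot: [0.003, 3.142, 0.0]
wrist_force: [0.3, 0.1, -0.2]
gripper_width: 0.493
```

Call:
{"fn": "jog_arm", "kwargs": {"motion": [[0.04, 0, 0, 0.0005, 0, 0, 0], [0.04, 0, 0, 0, 0, 0, 0]]}}

```text
time_s: 14.3
tool_pos: [0.544, -0.0419, 0.0646]
ee_rot: [-0.003, -3.142, 0.0]
wrist_force: [0.3, -0.7, -0.4]
gripper_width: 0.492
```

Call:
{"fn": "jog_arm", "kwargs": {"motion": [[0.04, 0, 0, 0.0005, 0, 0, 0], [0.04, 0, 0, 0, 0, 0, 0]]}}

```text
time_s: 14.55
tool_pos: [0.544, -0.0419, 0.0641]
ee_rot: [-0.003, -3.142, 0.0]
wrist_force: [-1.4, -0.5, -0.1]
gripper_width: 0.495
```

Call:
{"fn": "jog_arm", "kwargs": {"motion": [[0.04, 0, 0, 0.0005, 0, 0, 0], [0.04, 0, 0, 0, 0, 0, 0]]}}

```text
time_s: 14.8
tool_pos: [0.544, -0.0419, 0.0637]
ee_rot: [-0.003, -3.142, 0.0]
wrist_force: [-1.2, 0.2, 0.6]
gripper_width: 0.489
```

Call:
{"fn": "jog_arm", "kwargs": {"motion": [[0.04, 0, 0, 0.0005, 0, 0, 0], [0.04, 0, 0, 0, 0, 0, 0]]}}

```text
time_s: 15.05
tool_pos: [0.544, -0.0419, 0.0632]
ee_rot: [-0.003, -3.142, 0.0]
wrist_force: [-1.9, -0.5, 2.5]
gripper_width: 0.499
```

Call:
{"fn": "jog_arm", "kwargs": {"motion": [[0.04, 0, 0, 0.0005, 0, 0, 0], [0.04, 0, 0, 0, 0, 0, 0]]}}

```text
time_s: 15.3
tool_pos: [0.5441, -0.0419, 0.0627]
ee_rot: [0.003, 3.142, -0.0]
wrist_force: [-2.6, -0.8, 2.5]
gripper_width: 0.495
```

Contact has begun, with a side push towards -x. I'll back off a little and shift the ring that way.

Call:
{"fn": "jog_arm", "kwargs": {"motion": [[0.04, 0.0005, -0.0002, 0, 0, 0, 0], [0.04, 0, 0, 0, 0, 0, 0]]}}

```text
time_s: 15.55
tool_pos: [0.5436, -0.042, 0.0627]
ee_rot: [0.003, 3.141, 0.0]
wrist_force: [0.3, 0.2, 1.6]
gripper_width: 0.495
```

```bash
python3 - <<'E'
from h import *
c=look("w8")
f=cv2.resize(c["frame"][150:300,220:420,::-1],None,fx=4,fy=4,interpolation=cv2.INTER_CUBIC)
cv2.imwrite("pics/w8c.png",f)
from station import robot
print(np.mean([robot.get_state()["wrist_force"] for _ in range(5)],0),robot.get_state()["ft_torque"])
E
```

```text
15.6 [ 0.5436 -0.042   0.0627] [-0.29 -0.36  2.18] 0.49381250819104366
[-0.28507811 -0.35809491  2.18061241] [0.10039984 0.09146165 0.00452191]
```

View pics/w8c.png

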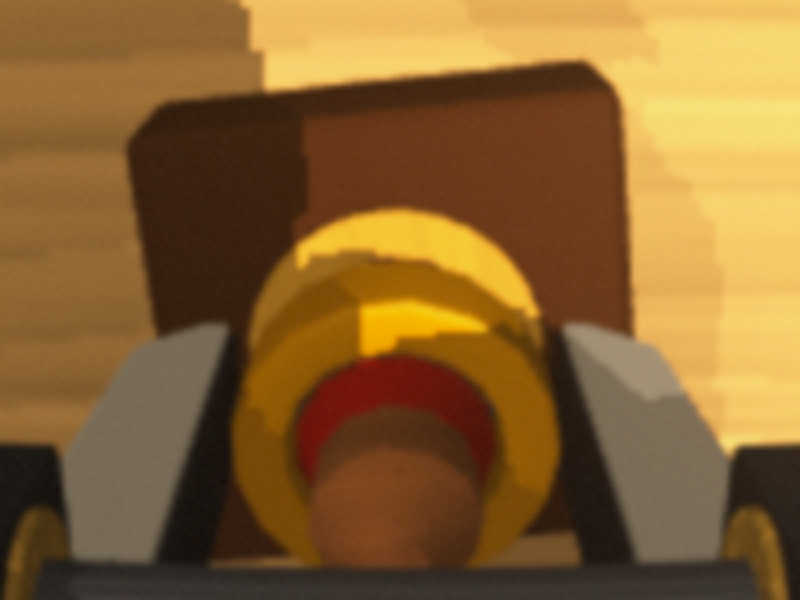

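The ring is well below the red band, seated around the blue cone, with almost no side force. I'll press to about 6 N.

Call:
{"fn": "jog_arm", "kwargs": {"motion": [[0.04, 0, 0, 0.0003, 0, 0, 0], [0.04, 0, 0, 0, 0, 0, 0]]}}

```text
time_s: 15.85
tool_pos: [0.5436, -0.0421, 0.0624]
ee_rot: [0.003, 3.141, 0.0]
wrist_force: [-0.5, 0.9, 2.9]
gripper_width: 0.493
```

Call:
{"fn": "jog_arm", "kwargs": {"motion": [[0.04, 0, 0, 0.0003, 0, 0, 0], [0.04, 0, 0, 0, 0, 0, 0]]}}

```text
time_s: 16.1
tool_pos: [0.5436, -0.0421, 0.0622]
ee_rot: [0.003, 3.141, 0.0]
wrist_force: [-0.8, 1.1, 3.9]
gripper_width: 0.493
```

Call:
{"fn": "jog_arm", "kwargs": {"motion": [[0.04, 0.0001, 0.0002, 0.0002, 0, 0, 0], [0.04, 0, 0, 0, 0, 0, 0]]}}

```text
time_s: 16.35
tool_pos: [0.5436, -0.042, 0.062]
ee_rot: [0.003, 3.141, -0.0]
wrist_force: [-1.0, -0.2, 5.4]
gripper_width: 0.493
```

Call:
{"fn": "jog_arm", "kwargs": {"motion": [[0.04, 0, 0, 0.0002, 0, 0, 0], [0.04, 0, 0, 0, 0, 0, 0]]}}

```text
time_s: 16.6
tool_pos: [0.5436, -0.042, 0.0619]
ee_rot: [0.003, 3.141, -0.0]
wrist_force: [-0.4, 0.9, 6.3]
gripper_width: 0.496
```

```bash
python3 - <<'E'
from h import *
c=look("w9")
E
```

```text
16.65 [ 0.5436 -0.042   0.0619] [-1.3  -1.26  5.54] 0.4967822445053028
```

Call:
{"fn": "jog_arm", "kwargs": {"motion": [[0.04, 0.0001, 0, 0.0001, 0, 0, 0], [0.04, 0, 0, 0, 0, 0, 0], [0.04, 0, 0, 0, 0, 0, 0], [0.04, 0, 0, 0, 0, 0, 0], [0.04, 0, 0, 0, 0, 0, 0]]}}

```text
time_s: 17.27
tool_pos: [0.5436, -0.042, 0.0618]
ee_rot: [0.003, 3.141, -0.0]
wrist_force: [-1.2, -0.4, 5.6]
gripper_width: 0.495
```

```bash
python3 - <<'E'
from h import *
c=look("w10");W=fworld(c)
f=cv2.resize(c["frame"][150:300,220:420,::-1],None,fx=4,fy=4,interpolation=cv2.INTER_CUBIC)
cv2.imwrite("pics/w10c.png",f)
m=(W[...,2]>.060)&(W[...,2]<.073)&(np.abs(W[...,0]-.546)<.03)&(np.abs(W[...,1]+.042)<.021)
p=W[m];r=np.hypot(p[:,0]-.546,p[:,1]+.041);p=p[(r>.0165)&(r<.022)]
A=np.c_[p[:,0]-.546,p[:,1]+.041,np.ones(len(p))];print(len(p),np.linalg.lstsq(A,p[:,2],rcond=None)[0])
from station import robot
print(robot.get_state()["ft_torque"])
E
```

```text
17.325 [ 0.5435 -0.042   0.0618] [ 0.1  -0.9   6.26] 0.49277572376401996
1530 [-0.00357434 -0.00042659  0.06694558]
[ 0.01130075  0.07440948 -0.01374545]
```

View pics/w10c.png

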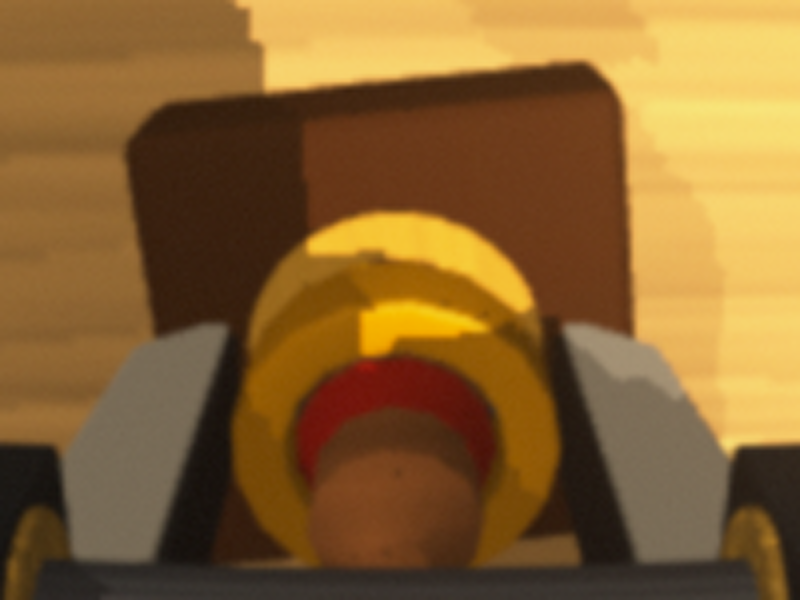

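The ring is level (0.2° tilt) and held at about 6 N. To check that it really is stopped, I'll make one small stiffness step and hold a bit longer.

Call:
{"fn": "jog_arm", "kwargs": {"motion": [[0.04, 0, -0.0001, 0.0002, 0, 0, 0], [0.04, 0, 0, 0, 0, 0, 0], [0.04, 0, 0, 0, 0, 0, 0], [0.04, 0, 0, 0, 0, 0, 0], [0.04, 0, 0, 0, 0, 0, 0]]}}

```text
time_s: 17.95
tool_pos: [0.5436, -0.042, 0.0617]
ee_rot: [0.003, 3.141, -0.0]
wrist_force: [-1.4, 0.1, 6.8]
gripper_width: 0.495
```

Call:
{"fn": "jog_arm", "kwargs": {"motion": [[0.04, 0, 0, 0, 0, 0, 0], [0.04, 0, 0, 0, 0, 0, 0]]}}

```text
time_s: 18.2
tool_pos: [0.5436, -0.042, 0.0617]
ee_rot: [0.003, 3.141, -0.0]
wrist_force: [-0.3, 0.3, 6.3]
gripper_width: 0.491
```

The stiffness is about 1 N per 0.1 mm, which matches the spring, so the ring is stopped on the blue cone. Lifting off.

Call:
{"fn": "jog_arm", "kwargs": {"motion": [[0.04, 0, 0, -0.005, 0, 0, 0], [0.04, 0, 0, -0.01, 0, 0, 0], [0.04, 0, 0, -0.015, 0, 0, 0], [0.04, 0, 0, -0.025, 0, 0, 0], [0.04, 0, 0, -0.035, 0, 0, 0]]}}

```text
time_s: 18.82
tool_pos: [0.543, -0.042, 0.1525]
ee_rot: [-0.003, -3.141, -0.0]
wrist_force: [0.7, 1.0, -0.4]
gripper_width: 0.495
```

Call:
{"fn": "jog_arm", "kwargs": {"motion": [[0.04, 0, 0, 0, 0, 0, 0], [0.04, -0.008, 0.03, 0, 0, 0, 0], [0.04, -0.011, 0.05, 0, 0, 0, 0], [0.04, -0.011, 0.05, 0, 0, 0, 0], [0.04, -0.011, 0.05, 0, 0, 0, 0]]}}

```text
time_s: 19.45
tool_pos: [0.5847, 0.1395, 0.1511]
ee_rot: [-0.003, -3.141, 0.0]
wrist_force: [-0.3, -1.0, 0.4]
gripper_width: 0.493
```

Call:
{"fn": "jog_arm", "kwargs": {"motion": [[0.04, -0.011, 0.05, 0, 0, 0, 0], [0.04, -0.009, 0.04, 0, 0, 0, 0], [0.04, -0.003, 0.0175, 0, 0, 0, 0], [0.04, 0, 0, 0, 0, 0, 0], [0.04, 0, 0, 0, 0, 0, 0]]}}

```text
time_s: 20.08
tool_pos: [0.6078, 0.2443, 0.1513]
ee_rot: [-0.004, -3.141, 0.001]
wrist_force: [-0.1, -1.2, 0.1]
gripper_width: 0.49
```

```bash
python3 - <<'E'
from h import *
c=look("w11");W=fworld(c)
f=c["frame"].astype(int);m=(f[...,2]>f[...,0]+25);p=W[m&(W[...,2]<.03)];print(m.sum(),np.nanpercentile(p,[2,50,98],axis=0).round(3))
E
```

```text
20.125 [0.6079 0.2442 0.1514] [ 0.35  0.06 -0.52] 0.49417549512790826
13416 [[0.545 0.185 0.003]
 [0.594 0.247 0.005]
 [0.668 0.309 0.019]]
```

View pics/w11.png

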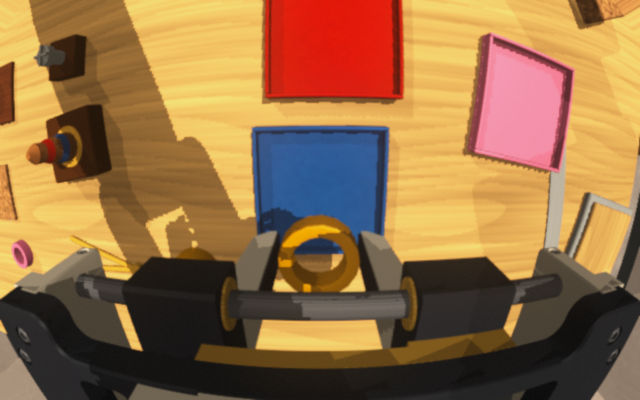

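Call:
{"fn": "jog_arm", "kwargs": {"motion": [[0.04, 0.001, 0.002, 0.035, 0, 0, 0], [0.04, 0, 0, 0.035, 0, 0, 0], [0.04, 0, 0, 0.035, 0, 0, 0], [0.04, 0, 0, 0.015, 0, 0, 0], [0.04, 0, 0, 0.005, 0, 0, 0]]}}

```text
time_s: 20.75
tool_pos: [0.607, 0.2468, 0.0263]
ee_rot: [-0.004, -3.141, 0.0]
wrist_force: [0.8, -0.7, 0.8]
gripper_width: 0.495
```

Call:
{"fn": "jog_arm", "kwargs": {"motion": [[0.04, 0, 0, 0, 0, 0, 0], [0.04, 0, 0, 0, 0, 0, 0], [0.04, 0, 0, 0, 0, 0, 0]]}}

```text
time_s: 21.12
tool_pos: [0.6073, 0.2475, 0.0272]
ee_rot: [0.003, 3.14, 0.001]
wrist_force: [-0.1, -0.8, -0.8]
gripper_width: 0.492
```

Call:
{"fn": "jog_arm", "kwargs": {"motion": [[0.04, 0, 0, 0.003, 0, 0, 0], [0.04, 0, 0, 0.003, 0, 0, 0], [0.04, 0, 0, 0, 0, 0, 0]]}}

```text
time_s: 21.5
tool_pos: [0.6067, 0.2473, 0.0199]
ee_rot: [-0.003, -3.141, 0.0]
wrist_force: [0.3, -0.5, -0.9]
gripper_width: 0.493
```

Call:
{"fn": "jog_arm", "kwargs": {"motion": [[0.04, 0, 0, 0.001, 0, 0, 0], [0.04, 0, 0, 0.001, 0, 0, 0], [0.04, 0, 0, 0, 0, 0, 0]]}}

```text
time_s: 21.88
tool_pos: [0.6069, 0.2474, 0.0182]
ee_rot: [-0.003, -3.141, 0.0]
wrist_force: [0.1, 0.3, -0.5]
gripper_width: 0.495
```

Call:
{"fn": "jog_arm", "kwargs": {"motion": [[0.04, 0, 0, 0.0005, 0, 0, 0], [0.04, 0, 0, 0, 0, 0, 0]]}}

```text
time_s: 22.12
tool_pos: [0.6069, 0.2474, 0.0178]
ee_rot: [-0.003, -3.142, 0.0]
wrist_force: [-0.5, -0.1, -1.1]
gripper_width: 0.495
```

Call:
{"fn": "jog_arm", "kwargs": {"motion": [[0.04, 0, 0, 0.0005, 0, 0, 0], [0.04, 0, 0, 0, 0, 0, 0]]}}

```text
time_s: 22.38
tool_pos: [0.607, 0.2474, 0.0176]
ee_rot: [0.003, 3.141, 0.0]
wrist_force: [-2.0, -0.7, 3.9]
gripper_width: 0.496
```

Call:
{"fn": "jog_arm", "kwargs": {"motion": [[0.04, 0, 0, 0.0004, 0, 0, 0], [0.04, 0, 0, 0, 0, 0, 0]]}}

```text
time_s: 22.62
tool_pos: [0.607, 0.2474, 0.0176]
ee_rot: [0.003, 3.141, 0.0]
wrist_force: [-3.9, -1.5, 8.1]
gripper_width: 0.493
```

The ring is on the tray floor. Releasing, opening only partly so the fingers clear the tray walls.

Call:
{"fn": "jog_arm", "kwargs": {"motion": [[0.06, 0, 0, 0, 0, 0, 0], [0.06, 0, 0, 0, 0, 0, 0], [0.06, 0, 0, 0, 0, 0, 0], [0.06, 0, 0, 0, 0, 0, 0]]}}

```text
time_s: 23.12
tool_pos: [0.6069, 0.2474, 0.0168]
ee_rot: [-0.003, -3.142, 0.0]
wrist_force: [0.1, -0.3, 0.1]
gripper_width: 0.651
```

Call:
{"fn": "jog_arm", "kwargs": {"motion": [[0.06, 0, 0, -0.005, 0, 0, 0], [0.06, 0, 0, -0.015, 0, 0, 0], [0.06, 0, 0, -0.03, 0, 0, 0], [0.06, 0, 0, -0.05, 0, 0, 0], [0.06, 0, 0, -0.05, 0, 0, 0]]}}

```text
time_s: 23.75
tool_pos: [0.6068, 0.2473, 0.1697]
ee_rot: [0.003, 3.141, 0.0]
wrist_force: [0.5, -0.2, -0.4]
gripper_width: 0.646
```

Call:
{"fn": "jog_arm", "kwargs": {"motion": [[0.06, 0.04, 0, -0.02, 0, 0, 0], [0.06, 0.02, 0, 0, 0, 0, 0], [0.06, 0, 0, 0, 0, 0, 0], [0.06, 0, 0, 0, 0, 0, 0]]}}

```text
time_s: 24.25
tool_pos: [0.5474, 0.2475, 0.1873]
ee_rot: [0.003, 3.141, 0.0]
wrist_force: [-0.3, -0.4, 0.2]
gripper_width: 0.648
```

```bash
python3 - <<'E'
from h import *
from station import imaging
c=look("w12");W=fworld(c)
m=(W[...,2]>.0195)&(W[...,2]<.03)&(np.abs(W[...,0]-.607)<.035)&(np.abs(W[...,1]-.247)<.035)
p=W[m];print(m.sum(),p.mean(0).round(4),p.min(0).round(4),p.max(0).round(4))
A=np.c_[p[:,:2]-p[:,:2].mean(0),np.ones(len(p))];print(np.linalg.lstsq(A,p[:,2],rcond=None)[0].round(4))
s=imaging.capture("scene");cv2.imwrite("pics/s12.png",s["frame"][:,:,::-1])
E
```

```text
24.3 [0.5475 0.2474 0.187 ] [-0.43 -0.44 -0.55] 0.643252290237317
687 [0.608  0.2483 0.0224] [0.5858 0.225  0.0195] [0.6322 0.2715 0.0251]
[0.0065 0.0003 0.0224]
```

View pics/w12.png

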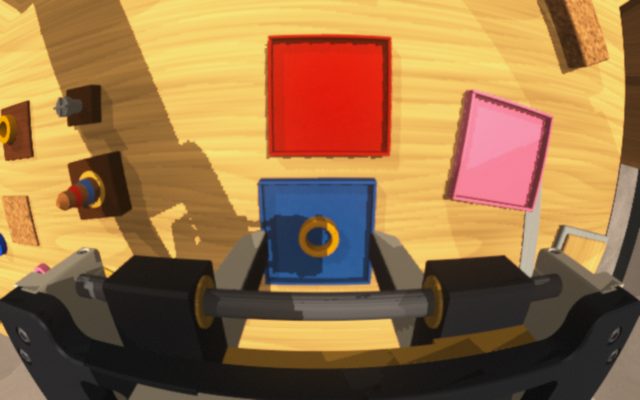

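View pics/s12.png

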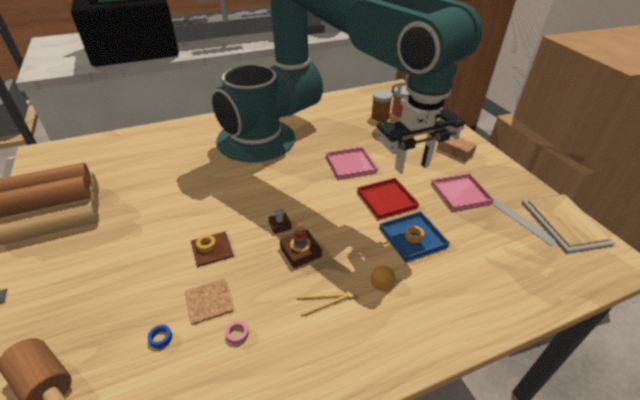

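The ring lies flat in the middle of the blue tray, at scene (415,234) and wrist (319,237), with its top at 22 mm as expected. The lid, dividers, drive centre and board ring look unmoved, and the gripper is clear. I'm handing in the job.

```bash
python3 -c "
from station import robot
print(robot.close_job())"
```

```text
the job is handed in; nothing more can be done
None
```

The ring from the cork pad is sized and lies flat in the middle of the blue tray; I handed the job in at about 24 s of the 69 s allowed.

- **Sizing:** It passed the red cone without touching it and stopped on the blue cone. I pressed it there for over 1 s, with readings of about 5.5 to 6.8 N. It was level to about 0.2°. A small extra step raised the force by about 1 N per 0.1 mm, matching the spring. The stop height implies a bore of roughly 30.8 mm, while the camera suggested 29 to 30 mm. Both mean the wide ring, so blue.
- **Placing:** At set-down the ring pressed on the tray floor with about 8 N before I released it. The last wrist picture shows its top at 22.4 mm, as expected for a ring flat on the tray floor.
- **Bystanders:** By eye in the final scene picture, the board ring, lid, dividers and drive centre are where they were. I did not measure their positions again. The gripper was clear of everything.

No check failed. The only disagreement was the roughly 1 mm between the two bore estimates.

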